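# Park the microscope objectives in order of length

## Robot

A 6-joint arm with a two-finger parallel gripper is mounted at the origin on a cart in front of the work surface, level with it; the furniture and walls round the work are solid. World frame = base frame: x ahead of the robot, y to its left, z up, the work surface at z = 0. Lengths are in m, angles in rad, forces in N, time in s.
With the tool pointing down it reaches from about 0.35 to 0.975 m from the base axis. Payload 4.9 kg.
Tool frame: the origin (TCP) lies midway between the tips of the shut fingers; the grasp point (between the pads) lies 19 mm behind it; z points along the fingers, y is the line along which they close (so a half turn about z gives the same grasp; the last joint's range is limited). The gripper opens to 85 mm and grips with 20 to 120 N. Pads are 22 mm wide; open, the fingers measure 114 mm over their backs; the gripper's body (76 mm by 85 mm) begins 54 mm behind the grasp point. The pads swing forward as they close: fully open they stand 13 mm farther back than shut.
Start: joints at [1.206, 0.053, 1.613, -0, 1.476, -0.119], TCP at [0.152, 0.606, 0.2] pointing down, gripper open.
Joint ranges: [-3.01, 3.01], [-1.01, 2.22], [0.06, 2.58], [-1.02, 4.17], [0.09, 2.62], [-3.14, 3.14]. Speed limits (rad/s): [2.57, 2.57, 3.14, 3.14, 3.14, 3.14].

## Interface

Orientations are given as a unit quaternion [w, x, y, z].
In Python, from plant import manip gives the robot as it stands.
- The arm moves only by the tool move_arm, never from a script. Its argument "increments" is one flat list of numbers, 5 for each row, row after row: the shift along the tool's x, y, z in mm, then the turn about the tool's z in rad, then the opening, from 0 (shut) to 1 (fully open). In form: [tx, ty, tz, spin, jaw, tx, ty, tz, spin, jaw, ...]. A call has 1 to 8 rows; each row shifts and turns the commanded pose from where the row before left it, along the tool's axes as they then stand; what a row does not reach is not made up. A row lasts 1/12 s, in which the tool goes at most 41.7 mm and 7.16 degrees, less where a joint would pass 70% of its speed; a pose out of reach is approached as far as the arm can. A call with a gripper value outside its range is refused whole. The fingers move at their own pace and stop on an object; the grip force is fixed at half the most. Time passes only in rows, so rows that do not move let the fingers close. It gives the time, the measured TCP pose, the force, the opening and the grip force at its end, in the units of the state.
- manip.state(): the state, without advancing time (a new reading comes with each control period).
- manip.grab_frame(name): name is "scene" or "side" or "wrist"; returns a dict with "image" (384x512x3 uint8, blue, green, red), "fov_y" (degrees; the focal length in pixels is half the picture's height over the tangent of half this angle, whatever the lens; pixels are square), "cx", "cy" (the principal point, pixels), "eye" and "rotation" of the camera in the world; the wrist camera has in their place "T_tool_cam" (4x4, takes a point from camera to tool coordinates, whose origin is the TCP and whose axes are the flange's). Camera axes: x right, y down, z forward; pixel columns grow to the right and rows downward; lengths in m; the calibration is good to about 2 mm. A picture is of the moment at which its call begins: read the wrist's pose just before it. There is no depth.
- manip.job_done(): hands the job in; it is judged then, once.
The state is a dict: "time": time; "joint_pos": joint angles; "joint_vel": joint speeds; "joint_efforts": joint torques, N m; "tool_pos": TCP position; "tool_rot": TCP orientation; "contact_force": force on the tool from outside, world axes, zero at the start; "ft_torque": the same for the moment, N m; "gripper_width": opening from 0.0 (shut) to 1.0 (fully open); "grasp_force": force on a finger pad.
Only numpy, scipy, OpenCV 4.12 (cv2) and the standard library are available. Lean on these libraries where they do the work, as an engineer would, in place of code of your own. Each camera call takes 0.05 s, during which the arm holds its last target. There are 200 camera calls.

## Task

Put the four loose microscope objectives away on the parking rail: stand one upright, thread down and fully seated, in each of the four empty cups, so that the row falls steadily in length from the tall objective already parked at one end of the rail (the longest loose one next to it) down to the shortest beside the flat blanking plug at the other end. Leave the parked objective and the black loupe standing where they are.

Things in the scene. Friction and masses are not known exactly. Their poses are not given: they have to be found in the camera images.
- objective_32: microscope objective, 32 mm tall, standing nose up on its thread: foot (thread) 26 mm across, 6 mm high; cylindrical barrel 32 mm across, black ring low down, up to 26 mm above the foot; steel nose narrowing to 23 mm at the top. 90 g. All objectives have one finish and differ in length and nose. Origin: centre of the foot's underside; z up the barrel; yaw means nothing.
- objective_42: microscope objective, 42 mm tall, standing nose up on its thread: foot (thread) 26 mm across, 6 mm high; cylindrical barrel 32 mm across, black ring low down, up to 31 mm above the foot; steel nose narrowing to 17 mm at the top. 110 g. All objectives have one finish and differ in length and nose. Origin: centre of the foot's underside; z up the barrel; yaw means nothing.
- objective_52: microscope objective, 52 mm tall, standing nose up on its thread: foot (thread) 26 mm across, 6 mm high; cylindrical barrel 32 mm across, black ring low down, up to 38 mm above the foot; steel nose narrowing to 14 mm at the top. 130 g. All objectives have one finish and differ in length and nose. Origin: centre of the foot's underside; z up the barrel; yaw means nothing.
- objective_62: microscope objective, 62 mm tall, standing nose up on its thread: foot (thread) 26 mm across, 6 mm high; cylindrical barrel 32 mm across, black ring low down, up to 46 mm above the foot; steel nose narrowing to 12 mm at the top. 160 g. All objectives have one finish and differ in length and nose. Origin: centre of the foot's underside; z up the barrel; yaw means nothing.
- parked_objective: the tallest objective, 74 mm, same kind and finish, 200 g, loose, standing in the rail's end cup; which end varies. In line with the four empty cups, 50 mm from the nearest. A low dark steel blanking plug (32 mm across, top 12 mm above the cup floor) fills the end cup at the far end. Origin: centre of its foot's underside, on the cup floor; z up. To be left alone.
- cup_a: one of four like empty grey cups in a straight row on the rail, 50 mm apart; which place varies. Fixed. Origin: centre of the inner floor, where a foot rests, 20.5 mm over the table. Shallow: inside 39 mm across at the flat floor, 41 mm at the rim 4 mm above it; 46 mm outside. Only the foot goes in, the barrel stays above the rim. The row's heading varies. Thumbscrew at the side, below the rim.
- cup_b: one of four like empty grey cups in a straight row on the rail, 50 mm apart; which place varies. Fixed. Origin: centre of the inner floor, where a foot rests, 20.5 mm over the table. Shallow: inside 39 mm across at the flat floor, 41 mm at the rim 4 mm above it; 46 mm outside. Only the foot goes in, the barrel stays above the rim. The row's heading varies. Thumbscrew at the side, below the rim.
- cup_c: one of four like empty grey cups in a straight row on the rail, 50 mm apart; which place varies. Fixed. Origin: centre of the inner floor, where a foot rests, 20.5 mm over the table. Shallow: inside 39 mm across at the flat floor, 41 mm at the rim 4 mm above it; 46 mm outside. Only the foot goes in, the barrel stays above the rim. The row's heading varies. Thumbscrew at the side, below the rim.
- cup_d: one of four like empty grey cups in a straight row on the rail, 50 mm apart; which place varies. Fixed. Origin: centre of the inner floor, where a foot rests, 20.5 mm over the table. Shallow: inside 39 mm across at the flat floor, 41 mm at the rim 4 mm above it; 46 mm outside. Only the foot goes in, the barrel stays above the rim. The row's heading varies. Thumbscrew at the side, below the rim.
- loupe: black magnifier, a waisted round body 35 mm across and 42 mm tall, loose, standing upright on the table among the objectives. Origin: centre of its underside; z up. Not an objective: to be left where it stands.

How it is judged:
By the outcome, as a careful person would: the job done as asked, in the order asked, and still so for the second after the job is handed in, with the robot touching nothing.
It also fails if it takes over 128 s, if anything falls off the work surface, if the arm or the gripper's body presses on something with over 40 N, if the wrist force passes 120 N, or if a joint passes its speed limit or range.

## Working session

There is one attempt and no reset: what is moved stays moved. The work goes in short steps, Python scripts to look and compute and a tool call to move; the robot and the scene stay as the last step left them, time stands still between calls to the robot, and variables do not carry over. Pictures are saved under pics/ and viewed, at most 14 in all, crops included, and the job is handed in when it is done.

Besides the shell and the picture viewer there is one more tool, called after ">>>" in YAML: its name, and indented under it one key for each argument. move_arm: Moves the arm, as the interface text tells. Its arguments: {"type":"object","properties":{"increments":{"type":"array"}},"required":["increments"]}

```bash
mkdir -p pics; python3 - <<'E'
from plant import manip
import cv2,pickle
s=manip.state();print(s)
d={}
for n in ("scene","side","wrist"):
    f=manip.grab_frame(n);d[n]=f;cv2.imwrite(f"pics/{n}0.png",f["image"])
    print(n,{k:v for k,v in f.items() if k!="image"})
pickle.dump((s,d),open("f0.pkl","wb"))
a=cv2.hconcat([cv2.imread("pics/scene0.png"),cv2.imread("pics/side0.png")])
E
```

```text
{'time': 0.0, 'joint_pos': array([ 1.20600027e+00,  5.33706115e-02,  1.61429906e+00, -1.47908115e-06,
        1.47597410e+00, -1.19020293e-01]), 'joint_vel': array([-0.00143896,  0.00087817,  0.00161191,  0.00134519, -0.00022186,
        0.00016044]), 'joint_efforts': array([ 8.87588158e-05, -3.93692207e+01, -3.70173597e+01, -1.87612051e-05,
        7.03830548e-03,  5.71309187e-06]), 'tool_pos': array([0.15183513, 0.60557275, 0.19845152]), 'tool_rot': array([-2.44964644e-04,  1.22578684e-01,  9.92458268e-01, -9.95877315e-04]), 'contact_force': array([-0.17594786, -0.2450872 , -0.39557792]), 'ft_torque': array([ 0.00863346, -0.01704747, -0.0189522 ]), 'grasp_force': 0.0, 'gripper_width': 0.9993302750201163}
scene {'fov_y': 49.20244469860383, 'cx': 256.2364805802845, 'cy': 186.75895698094186, 'eye': array([ 0.06333551, -0.21564467,  0.72689424]), 'rotation': array([-0.28298957,  0.81697125, -0.47674842,  0.15870044])}
side {'fov_y': 43.898383411361095, 'cx': 254.81659782063417, 'cy': 191.4442830063819, 'eye': array([ 0.39469666, -0.69702417,  0.47344139]), 'rotation': array([-0.50802277,  0.85575581, -0.08216802,  0.05332239])}
wrist {'fov_y': 58.031526961570485, 'cx': 254.67308342568168, 'cy': 190.64174514663688, 'T_tool_cam': array([[-1.38938200e-03, -9.55683502e-01, -2.94392788e-01,
         7.39396629e-02],
       [ 9.99998621e-01, -1.06010793e-03, -1.27806266e-03,
        -7.60866847e-04],
       [ 9.09335275e-04, -2.94394158e-01,  9.55683657e-01,
        -1.73478494e-01],
       [ 0.00000000e+00,  0.00000000e+00,  0.00000000e+00,
         1.00000000e+00]])}
```

View pics/scene0.png

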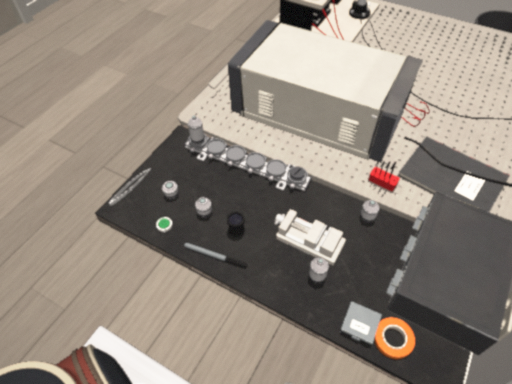

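View pics/side0.png

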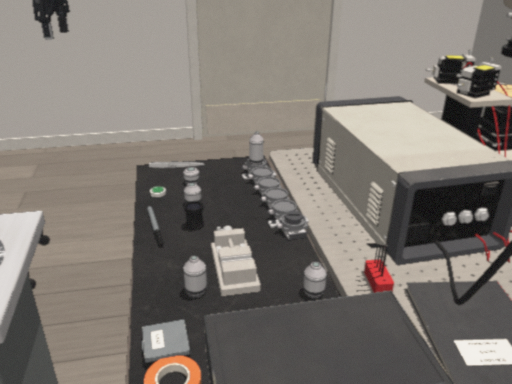

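View pics/wrist0.png

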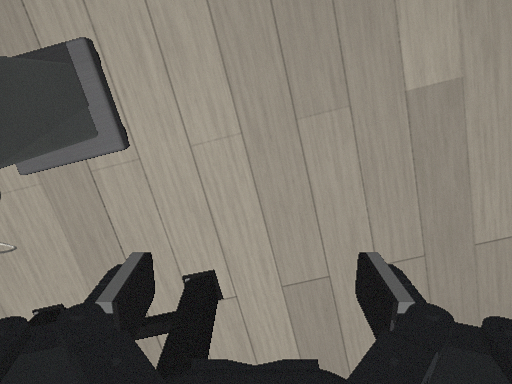

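The scene view shows the parked objective at (196,130), cups from (216,147) to (277,168) and the plug at (298,175). Loose objectives are at about (170,188), (203,206), (370,210) and (319,269), with the loupe at (236,222). The side view shows the same things at (191,174), (193,193), (315,280), (195,276) and (194,213). The wrist view shows only the floor.

```bash
cat > h.py <<'E'
import numpy as np,cv2,pickle
from scipy.spatial.transform import Rotation as R
def q(w): return R.from_quat([w[1],w[2],w[3],w[0]]).as_matrix()
def cam(f,s=None):
    if "eye" in f: return np.array(f["eye"]),q(f["rotation"])
    T=np.eye(4);T[:3,:3]=q(s["tool_rot"]);T[:3,3]=s["tool_pos"];T=T@f["T_tool_cam"];return T[:3,3],T[:3,:3]
def ray(f,u,v,s=None):
    e,r=cam(f,s);F=192/np.tan(np.radians(f["fov_y"]/2))
    d=r@np.array([(u-f["cx"])/F,(v-f["cy"])/F,1]);return e,d/np.linalg.norm(d)
def plane(f,u,v,z,s=None):
    e,d=ray(f,u,v,s);return e+d*(z-e[2])/d[2]
def proj(f,p,s=None):
    e,r=cam(f,s);F=192/np.tan(np.radians(f["fov_y"]/2));c=r.T@(np.array(p)-e);return np.array([f["cx"]+F*c[0]/c[2],f["cy"]+F*c[1]/c[2]])
def tri(a,b):
    A=np.zeros((3,3));B=np.zeros(3)
    for e,d in (a,b):
        P=np.eye(3)-np.outer(d,d);A+=P;B+=P@e
    p=np.linalg.solve(A,B);return p,[np.linalg.norm(np.cross(p-e,d)) for e,d in (a,b)]
E
python3 - <<'E'
from h import *
s,d=pickle.load(open("f0.pkl","rb"));S,D=d["scene"],d["side"]
print(q(s["tool_rot"]).round(2))
for n,a,b in (("A",(170,183),(191,169)),("B",(203,201),(193,186)),("loupe",(236,215),(194,205)),("C",(319,262),(195,262)),("D",(370,204),(316,265)),("parked",(196,120),(257,137)),("plug",(298,173),(291,216)),("cup1",(216,147),(262,172)),("cup4",(277,167),(281,208))):
    p,r=tri(ray(S,*a),ray(D,*b));print(n,p.round(3),np.round(r,4),plane(S,*a,.03).round(3))
for n,x0,x1,y0,y1 in (("scene",140,400,105,295),("side",130,340,120,310)):
    cv2.imwrite(f"pics/{n}_c.png",cv2.resize(d[n]["image"][y0:y1,x0:x1],None,fx=3,fy=3,interpolation=cv2.INTER_CUBIC))
E
```

```text
[[-0.97  0.24 -0.  ]
 [ 0.24  0.97 -0.  ]
 [ 0.   -0.   -1.  ]]
A [0.445 0.22  0.034] [0.0028 0.0028] [0.45  0.224 0.03 ]
B [0.44  0.132 0.037] [0.0005 0.0005] [0.445 0.136 0.03 ]
loupe [0.438 0.052 0.043] [0.0033 0.0033] [0.448 0.059 0.03 ]
C [ 0.422 -0.132  0.052] [0.0006 0.0006] [ 0.434 -0.129  0.03 ]
D [ 0.594 -0.166  0.046] [0.0012 0.0012] [ 0.605 -0.165  0.03 ]
parked [0.591 0.247 0.084] [0.0011 0.0011] [0.637 0.286 0.03 ]
plug [ 0.603 -0.003  0.033] [0.0017 0.0017] [ 0.607 -0.001  0.03 ]
cup1 [0.592 0.201 0.021] [0. 0.] [0.585 0.196 0.03 ]
cup4 [0.599 0.047 0.024] [0.0047 0.0047] [0.6   0.046 0.03 ]
```

View pics/scene_c.png

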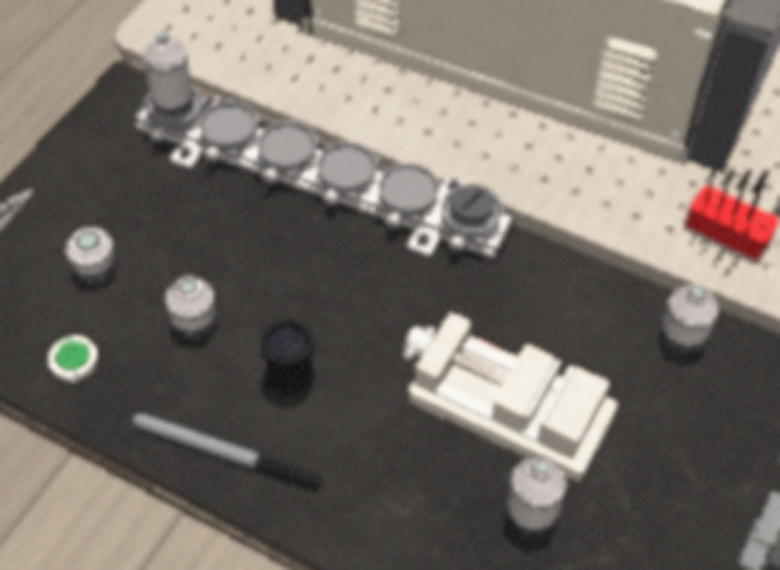

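View pics/side_c.png

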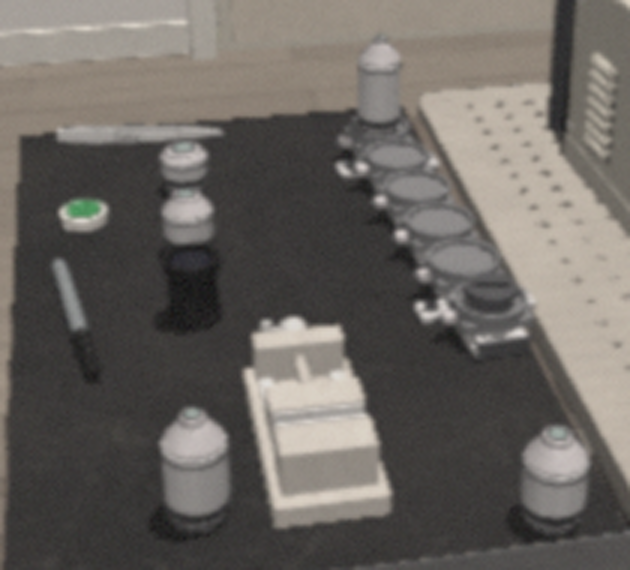

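The crops match. By barrel height, A at (87,250) looks like the 32, B at (189,300) the 42, D at (690,315) the 52 and C at (538,490) the 62; the parked objective is at the +y end. I'll turn the tool so it closes along world x, then look down from above.

>>> move_arm:
  increments: [0,0,-20,0.12,1,0,0,-20,0.12,1,0,0,-20,0.12,1,0,0,-20,0.12,1,0,0,-20,0.12,1,0,0,-20,0.12,1,0,0,-20,0.12,1,0,0,-20,0.12,1]

```text
time: 0.82
tool_pos: [0.152, 0.606, 0.3601]
tool_rot: [0.0, 0.569, 0.822, -0.0]
contact_force: [0.6, 0.2, -0.8]
gripper_width: 0.998
grasp_force: 0.0
```

>>> move_arm:
  increments: [0,0,0,0.12,1,0,0,0,0.12,1,0,0,0,0.12,1,0,0,0,0,1,-28,18,0,0,1,-28,18,0,0,1,-28,18,0,0,1,-28,18,0,0,1]

```text
time: 1.48
tool_pos: [0.2249, 0.4933, 0.3591]
tool_rot: [0.0, 0.704, 0.71, -0.0]
contact_force: [0.3, -0.2, -0.4]
gripper_width: 0.998
grasp_force: 0.0
```

>>> move_arm:
  increments: [-28,18,0,0,1,-28,18,0,0,1,-28,18,0,0,1,-28,18,0,0,1,-28,18,0,0,1,-28,18,0,0,1,-28,18,0,0,1,-28,18,0,0,1]

```text
time: 2.15
tool_pos: [0.3702, 0.2698, 0.3595]
tool_rot: [0.0, 0.704, 0.71, -0.0]
contact_force: [-0.0, 0.9, 0.0]
gripper_width: 1.001
grasp_force: 0.0
```

>>> move_arm:
  increments: [-28,18,0,0,1,-28,18,0,0,1,-28,18,0,0,1,-28,18,0,0,1,-28,18,0,0,1,-28,18,0,0,1,-28,18,0,0,1,-28,18,0,0,1]

```text
time: 2.82
tool_pos: [0.5154, 0.0464, 0.3594]
tool_rot: [-0.0, 0.704, 0.71, -0.0]
contact_force: [0.1, 0.8, 0.3]
gripper_width: 1.0
grasp_force: 0.0
```

```bash
python3 - <<'E'
from h import *
from plant import manip
s=manip.state();print(s["time"],s["tool_pos"],q(s["tool_rot"]).round(3).tolist(),s["joint_pos"].round(2))
f=manip.grab_frame("wrist");pickle.dump((s,f),open("f1.pkl","wb"));cv2.imwrite("pics/w1.png",cv2.resize(f["image"],(800,600)))
s0,d=pickle.load(open("f0.pkl","rb"));S,D=d["scene"],d["side"]
for n,a,b in (("A",(169,185),(191.3,169)),("B",(203,200.7),(192.3,184)),("C",(320.3,260.7),(193.7,257)),("D",(372,202.3),(315.7,263.7)),("parked",(195,118.3),(256,133.7))):
    p,r=tri(ray(S,*a),ray(D,*b));print(n,p.round(4),np.round(r,4),(proj(f,p,s)*800/512).round())
E
```

```text
2.8167 [0.51536096 0.04639908 0.35941511] [[-0.008, 1.0, -0.0], [1.0, 0.008, 0.0], [0.0, -0.0, -1.0]] [-0.05 -0.25  1.63  0.    1.76 -0.06]
A [0.4435 0.2217 0.0311] [0.0003 0.0003] [312.   3.]
B [0.4386 0.1301 0.0426] [0. 0.] [309. 118.]
C [ 0.4203 -0.1341  0.0622] [0.0002 0.0002] [298. 405.]
D [ 0.5933 -0.1685  0.0518] [0.0003 0.0003] [473. 431.]
parked [0.5882 0.2465 0.0917] [0.0007 0.0007] [501. -54.]
```

View pics/w1.png

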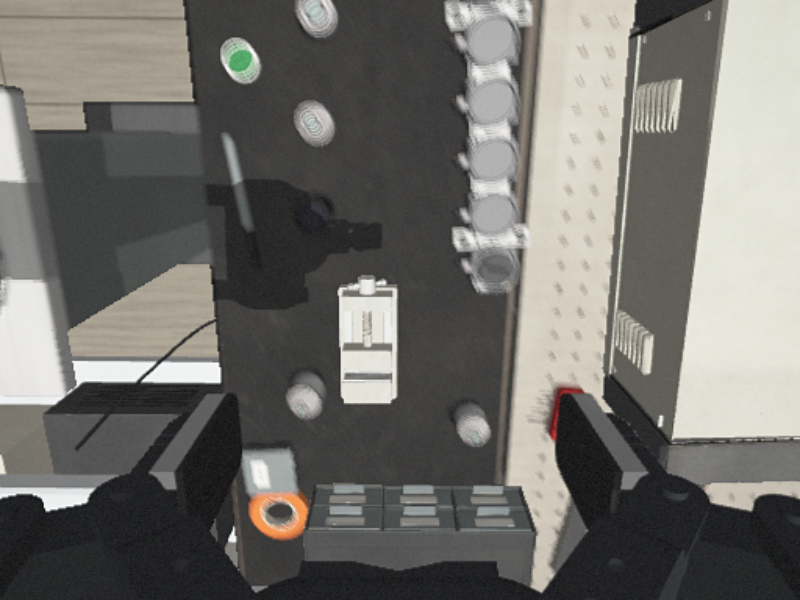

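The wrist view shows the cup floors at about (490,40), (490,102), (490,157) and (490,213), and the plug at (495,268). A is at (317,15), B at (314,122), C at (303,400), D at (474,430) and the loupe at (317,210), all matching the triangulated heights. Next I'll measure the cup floors.

```bash
python3 - <<'E'
from h import *
s,f=pickle.load(open("f1.pkl","rb"));s0,d=pickle.load(open("f0.pkl","rb"))
def floor(f,u,v,s=None):
    g=cv2.medianBlur(f["image"],3);m=np.zeros((386,514),np.uint8)
    cv2.floodFill(g,m,(int(u),int(v)),0,(12,)*3,(12,)*3,4|(255<<8)|cv2.FLOODFILL_FIXED_RANGE|cv2.FLOODFILL_MASK_ONLY)
    m=cv2.morphologyEx(m[1:-1,1:-1],cv2.MORPH_OPEN,np.ones((3,3),np.uint8))
    c=max(cv2.findContours(m,0,1)[0],key=cv2.contourArea);(a,b),ax,_=cv2.fitEllipse(c)
    return plane(f,a,b,.0205,s).round(4)[:2],np.round(ax,1)
W=[(314,25),(314,65),(314,100),(314,136)]
S=[(140+x/3,105+y/3) for x,y in((228,127),(287,146),(348,167),(408,188))]
D=[(130+x/3,120+y/3) for x,y in((397,157),(416,188),(438,221),(463,260))]
for w,a,b in zip(W,S,D): print(*floor(f,*w,s),*floor(d["scene"],*a),*floor(d["side"],*b))
E
```

```text
[0.5954 0.196 ] [26.8 28.4] [0.5936 0.2034] [ 9.2 15.1] [0.5928 0.2037] [ 5.4 15.2]
[0.5984 0.1464] [24.9 28.2] [0.6006 0.1018] [10.3 17.2] [0.5957 0.153 ] [ 6.2 15.7]
[0.6017 0.0964] [23.  27.2] [0.6005 0.1019] [10.3 17.1] [0.5998 0.1028] [ 7.1 16.6]
[0.6057 0.0458] [22.8 25.8] [0.6043 0.0517] [10.9 17.4] [0.6032 0.0519] [ 7.9 18. ]
```

```bash
python3 - <<'E'
from h import *
s,f=pickle.load(open("f1.pkl","rb"));s0,d=pickle.load(open("f0.pkl","rb"));S,D=d["scene"],d["side"]
for n,a,b in (("box+x",(433,197),(400,293)),("box-x",(395,290),(205,320)),("board corner",(180,120),(270,152))):
    p,r=tri(ray(S,*a),ray(D,*b));print(n,p.round(4),np.round(r,4))
for z in(0,.02):
  for n,p in(("board edge nr D",(508,430)),("edge nr cup1",(533,40)),("edge cup4",(520,213)),("fixture corner",(340,400)),("drawer top",(420,485))):
    print(z,n,plane(f,p[0]*.64,p[1]*.64,z,s).round(3))
im=f["image"];b=cv2.resize(S["image"][160:300,300:512],None,fx=3.7,fy=3.7,interpolation=cv2.INTER_CUBIC)
cv2.imwrite("pics/c2.png",b)
E
```

```text
box+x [ 0.6677 -0.2681  0.0613] [0.0084 0.0084]
box-x [ 0.4253 -0.2665  0.0674] [0.0034 0.0034]
board corner [0.6421 0.3431 0.001 ] [0.001 0.001]
0 board edge nr D [ 0.64  -0.198  0.   ]
0 edge nr cup1 [0.636 0.199 0.   ]
0 edge cup4 [0.636 0.044 0.   ]
0 fixture corner [ 0.454 -0.162  0.   ]
0 drawer top [ 0.544 -0.27   0.   ]
0.02 board edge nr D [ 0.636 -0.186  0.02 ]
0.02 edge nr cup1 [0.632 0.196 0.02 ]
0.02 edge cup4 [0.631 0.047 0.02 ]
0.02 fixture corner [ 0.456 -0.151  0.02 ]
0.02 drawer top [ 0.543 -0.256  0.02 ]
```

View pics/c2.png

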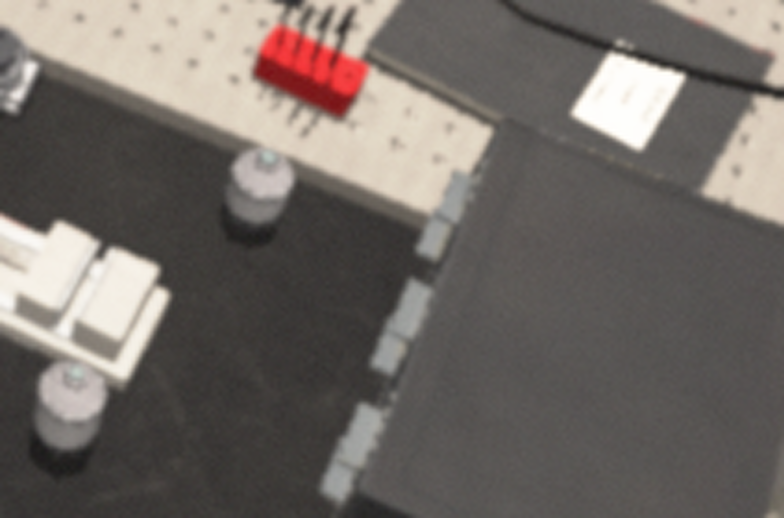

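The crop shows C next to the white fixture, so I'll grasp C with the jaws closing along y. D is clear of both the black box and the board. Going for C.

>>> move_arm:
  increments: [0,0,12,-0.12,1,0,0,12,-0.12,1,0,0,12,-0.12,1,0,0,12,-0.12,1,0,0,12,-0.12,1,0,0,12,-0.12,1,0,0,12,-0.12,1,0,0,12,-0.12,1]

```text
time: 3.53
tool_pos: [0.5145, 0.0482, 0.2627]
tool_rot: [-0.0, 0.294, 0.956, -0.0]
contact_force: [0.3, -0.0, 0.0]
gripper_width: 0.999
grasp_force: 0.0
```

>>> move_arm:
  increments: [0,0,12,-0.12,1,0,0,12,-0.12,1,0,0,12,-0.12,1,0,0,12,-0.12,1,0,0,12,-0.12,1,16,-30,0,0,1,16,-30,0,0,1,16,-30,0,0,1]

```text
time: 4.2
tool_pos: [0.4652, -0.0419, 0.2028]
tool_rot: [-0.001, 0.0, 1.0, 0.0]
contact_force: [-0.2, 0.4, 0.4]
gripper_width: 0.999
grasp_force: 0.0
```

>>> move_arm:
  increments: [16,-30,0,0,1,16,-30,0,0,1,16,-30,0,0,1,0,0,30,0,0.8,0,0,30,0,0.8,0,0,20,0,0.8,0,0,0,0,0.8,0,0,0,0,0.8]

```text
time: 4.87
tool_pos: [0.4169, -0.1309, 0.1227]
tool_rot: [-0.001, 0.002, 1.0, 0.001]
contact_force: [0.9, -0.6, 0.4]
gripper_width: 0.806
grasp_force: 0.0
```

```bash
python3 - <<'E'
from h import *
from plant import manip
s=manip.state();print(s["time"],s["tool_pos"],q(s["tool_rot"]).round(3).tolist(),s["gripper_width"])
f=manip.grab_frame("wrist");pickle.dump((s,f),open("f2.pkl","wb"));cv2.imwrite("pics/w2.png",f["image"])
for p in([.4203,-.1341,.062],[.4203,-.1341,0]):print(proj(f,p,s))
E
```

```text
4.8667 [ 0.41685586 -0.13087531  0.12265482] [[-1.0, 0.004, -0.003], [0.004, 1.0, 0.001], [0.003, 0.001, -1.0]] 0.8060762553160493
[251.93758516 198.29836619]
[252.43130152 176.35428348]
```

View pics/w2.png

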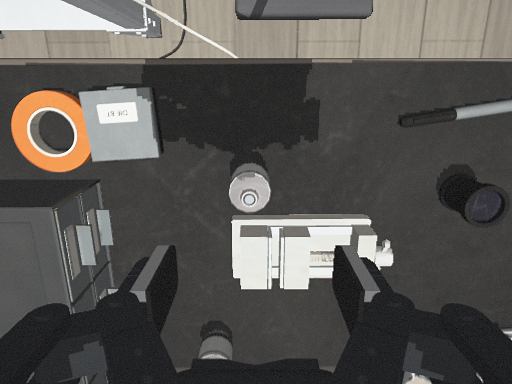

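C's nose is at (249,199), against a prediction of (252,198), so the position is good to about 2 mm. I'll descend, grip and lift.

>>> move_arm:
  increments: [-3,-4,25,0,0.8,0,0,25,0,0.8,0,0,25,0,0.8,0,0,25,0,0.8,0,0,10,0,0.8,0,0,0,0,0,0,0,0,0,0,0,0,0,0,0]

```text
time: 5.58
tool_pos: [0.4227, -0.1363, 0.0162]
tool_rot: [0.002, 0.003, 1.0, -0.001]
contact_force: [0.7, -0.9, 0.4]
gripper_width: 0.379
grasp_force: 0.0
```

>>> move_arm:
  increments: [0,0,0,0,0,0,0,0,0,0,0,0,0,0,0,0,0,0,0,0,0,0,-2,0,0,0,0,-20,0,0,0,0,-30,0,0,0,0,-30,0,0]

```text
time: 6.25
tool_pos: [0.4197, -0.1349, 0.0961]
tool_rot: [-0.001, 0.003, 1.0, 0.001]
contact_force: [0.7, -0.7, -1.2]
gripper_width: 0.23
grasp_force: 55.2
```

The width reads 0.23 where I expected 0.38, so I'll check the grip.

```bash
python3 - <<'E'
from h import *
from plant import manip
s=manip.state();print(s["tool_pos"],q(s["tool_rot"]).round(3).tolist(),s["gripper_width"],s["grasp_force"])
f=manip.grab_frame("wrist");g=manip.grab_frame("side")
x,y=proj(g,s["tool_pos"]).astype(int);print(x,y)
c=cv2.resize(g["image"][max(0,y-60):y+60,max(x-60,0):x+60],(384,384),interpolation=cv2.INTER_CUBIC)
cv2.imwrite("pics/w3.png",cv2.resize(cv2.hconcat([f["image"],c]),None,fx=.89,fy=.89))
E
```

```text
[ 0.41972293 -0.13485609  0.09606995] [[-1.0, 0.006, -0.002], [0.006, 1.0, 0.001], [0.002, 0.001, -1.0]] 0.2301695347540255 55.15757440908601
192 237
```

View pics/w3.png

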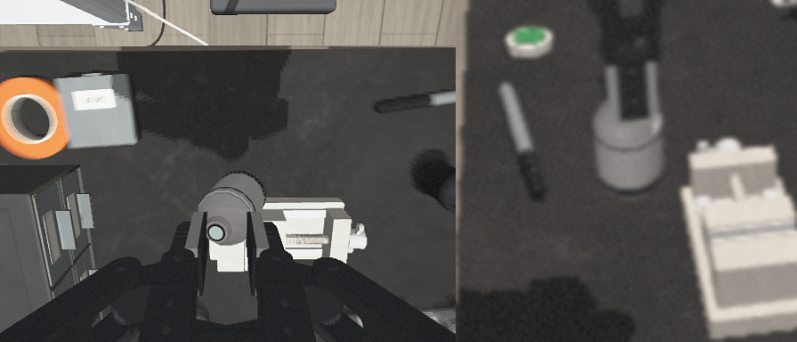

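It is hanging by its nose, tilted. I'll look closer from the two fixed cameras before lowering it.

```bash
python3 - <<'E'
from h import *
from plant import manip
s=manip.state();o=[]
for n in("scene","side"):
    g=manip.grab_frame(n);x,y=proj(g,s["tool_pos"]);M=np.float32([[8,0,200-8*x],[0,8,250-8*y]]);M[:,:2]=M[:,:2]
    o.append(cv2.warpAffine(g["image"],M,(400,500),flags=cv2.INTER_CUBIC));print(n,x,y)
    for z in(0,.0196,-.03):print(z,proj(g,s["tool_pos"]+[0,0,z])-[x,y])
cv2.imwrite("pics/c4.png",cv2.hconcat(o))
E
```

```text
scene 325.76782091247617 248.36671296887133
0 [0. 0.]
0.0196 [ 1.4273177  -5.90143904]
-0.03 [-2.06786001  8.5498483 ]
side 195.6975216345407 234.58264013204038
0 [0. 0.]
0.0196 [ -0.7349838  -11.90330615]
-0.03 [ 1.08566739 17.58274318]
```

View pics/c4.png

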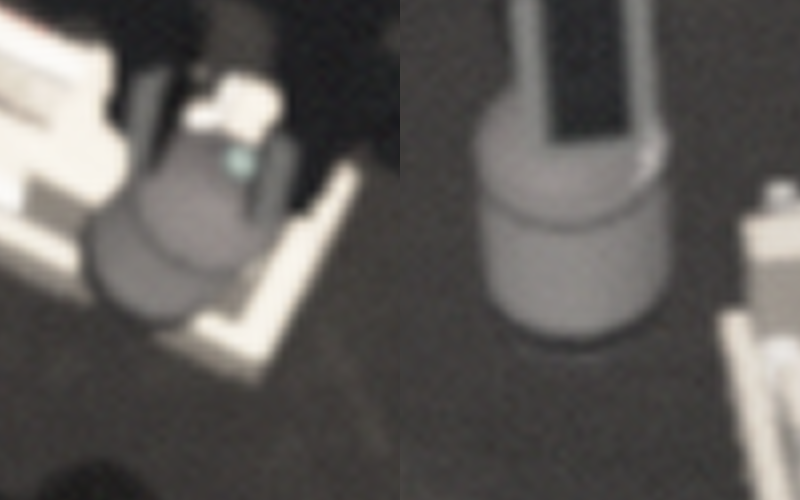

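The objective is held by its cone and leans roughly 25°, with the foot toward +y and the nose (teal lens at crop (238,160)) toward −y. I'll measure that tilt before righting it.

```bash
python3 - <<'E'
from h import *
from plant import manip
s=manip.state();print(s["time"],s["tool_pos"],s["gripper_width"],s["grasp_force"],s["contact_force"].round(1))
w=manip.grab_frame("wrist");g=manip.grab_frame("scene");d=manip.grab_frame("side");pickle.dump((s,w,g,d),open("f5.pkl","wb"))
def teal(f,u,v,r):
    i=f["image"].astype(int);m=((i[...,1]-i[...,2]>12)&(i[...,0]-i[...,2]>8)).astype(np.uint8)
    k=np.zeros_like(m);k[int(v)-r:int(v)+r,int(u)-r:int(u)+r]=1;y,x=np.nonzero(m*k);return x.mean(),y.mean(),len(x)
a=teal(w,243,261,20);b=teal(g,330.5,237,6);print(a,b)
T=tri(ray(w,*a[:2],s),ray(g,*b[:2]));print("lens",T)
B=tri(ray(g,318.3,253.4),ray(d,192.6,245.2));print("foot",B);v=T[0]-B[0];print(np.linalg.norm(v),np.degrees(np.arctan2(np.hypot(v[0],v[1]),v[2])),v)
E
```

```text
6.45 [ 0.42151631 -0.1357727   0.09703378] 0.23183276851012816 55.16977186794975 [-0.6 -0.5 -2.6]
(np.float64(241.97058823529412), np.float64(261.5735294117647), 136) (np.float64(nan), np.float64(nan), 0)
lens (array([nan, nan, nan]), [np.float64(nan), np.float64(nan)])
foot (array([ 0.42103222, -0.12779228,  0.07932513]), [np.float64(0.0013930365342065215), np.float64(0.001393036534206469)])
nan nan [nan nan nan]<stdin>:7: RuntimeWarning: Mean of empty slice.
  ret = ret.dtype.type(ret / rcount)
```

```bash
python3 - <<'E'
from h import *
s,w,g,d=pickle.load(open("f5.pkl","rb"))
T=tri(ray(w,242,261.6,s),ray(g,325.77+38/8,248.37-90/8));print(T)
B=tri(ray(g,318.3,253.4),ray(d,192.6,245.2))[0]
v=T[0]-B;print(np.linalg.norm(v),v)
p=s["tool_pos"]
for z in(.02,.03,.04,.05,.06):print(z,plane(w,242,261.6,p[2]+z,s)-p)
E
```

```text
(array([ 0.41068883, -0.14224739,  0.15957738]), [np.float64(0.002608023047067888), np.float64(0.002608023047067797)])
0.08219707838843744 [-0.01034339 -0.0144551   0.08025225]
0.02 [ 0.0097641 -0.0075903  0.02     ]
0.03 [ 0.00426007 -0.00712112  0.03      ]
0.04 [-0.00124396 -0.00665194  0.04      ]
0.05 [-0.006748   -0.00618275  0.05      ]
0.06 [-0.01225203 -0.00571357  0.06      ]
```

>>> move_arm:
  increments: [0,0,15,0,0,0,0,15,0,0,0,0,10,0,0,0,0,5,0,0,0,0,3,0,0,0,0,0,0,0]

```text
time: 7.1
tool_pos: [0.4201, -0.1351, 0.0467]
tool_rot: [-0.001, 0.003, 1.0, 0.0]
contact_force: [-0.4, 0.5, -0.9]
gripper_width: 0.233
grasp_force: 55.3
```

```bash
python3 - <<'E'
from h import *
from plant import manip
s=manip.state();print(s["time"],s["tool_pos"],s["gripper_width"],s["contact_force"].round(1),s["ft_torque"].round(2))
o=[]
for n in("scene","side"):
    g=manip.grab_frame(n);x,y=proj(g,s["tool_pos"]);M=np.float32([[8,0,200-8*x],[0,8,250-8*y]])
    o.append(cv2.warpAffine(g["image"],M,(400,500),flags=cv2.INTER_CUBIC))
cv2.imwrite("pics/c5.png",cv2.hconcat(o))
E
```

```text
7.1 [ 0.42014371 -0.13512068  0.04670115] 0.23316762473487607 [-0.4  0.5 -0.9] [ 0.01 -0.    0.02]
```

>>> move_arm:
  increments: [0,0,3,0,0,0,0,2,0,0,0,0,0,0,0]

```text
time: 7.45
tool_pos: [0.4208, -0.1355, 0.0426]
tool_rot: [-0.0, 0.003, 1.0, -0.0]
contact_force: [-0.5, 0.3, -1.9]
gripper_width: 0.235
grasp_force: 55.3
```

>>> move_arm:
  increments: [0,0,3,0,0,0,0,2,0,0,0,0,0,0,0]

```text
time: 7.7
tool_pos: [0.4204, -0.1353, 0.0372]
tool_rot: [-0.0, 0.003, 1.0, 0.0]
contact_force: [-0.6, -0.4, -1.5]
gripper_width: 0.228
grasp_force: 55.3
```

>>> move_arm:
  increments: [0,0,2,0,0,0,0,1,0,0,0,0,0,0,0]

```text
time: 7.95
tool_pos: [0.4206, -0.1354, 0.0344]
tool_rot: [-0.0, 0.003, 1.0, 0.0]
contact_force: [0.2, 0.4, -1.1]
gripper_width: 0.233
grasp_force: 55.3
```

>>> move_arm:
  increments: [0,0,3,0,0,0,0,3,0,0,0,0,0,0,0]

```text
time: 8.2
tool_pos: [0.4203, -0.1352, 0.0279]
tool_rot: [-0.001, 0.003, 1.0, 0.0]
contact_force: [-0.3, 0.4, -2.1]
gripper_width: 0.231
grasp_force: 55.3
```

>>> move_arm:
  increments: [0,0,3,0,0,0,0,3,0,0,0,0,0,0,0]

```text
time: 8.45
tool_pos: [0.4203, -0.1352, 0.0219]
tool_rot: [-0.001, 0.003, 1.0, 0.0]
contact_force: [-0.6, 0.5, -2.5]
gripper_width: 0.231
grasp_force: 55.3
```

>>> move_arm:
  increments: [0,0,2,0,0,0,0,2,0,0,0,0,0,0,0]

```text
time: 8.7
tool_pos: [0.4227, -0.136, 0.0207]
tool_rot: [0.002, 0.003, 1.0, -0.0]
contact_force: [-1.1, 1.7, 7.1]
gripper_width: 0.232
grasp_force: 58.4
```

View pics/c5.png

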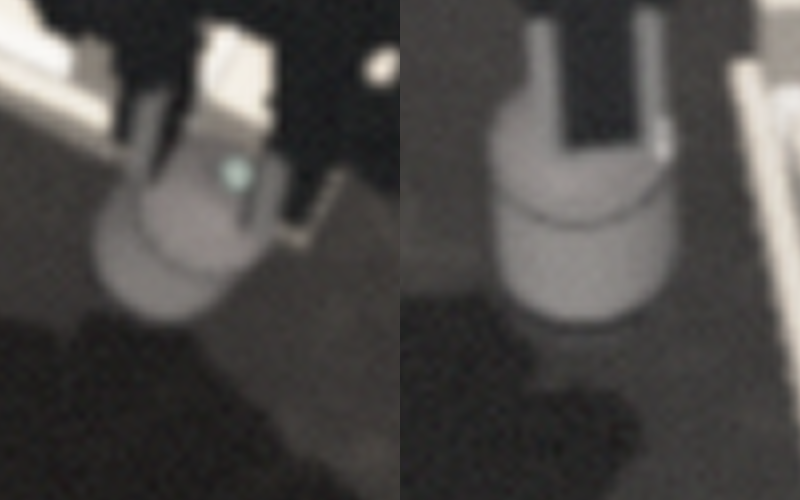

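The crop shows the fingertips ending near the shoulder, about 20 mm behind the nominal TCP, so my grasp was too high. The foot touches the table at TCP z ≈ 0.0205. I'll open a little, nudge +y to right it, go lower and close again.

>>> move_arm:
  increments: [0,0,-1,0,0.4,0,3,0,0,0.45,0,3,0,0,0.45,0,3,5,0,0.45,0,0,5,0,0.45,0,0,5,0,0.45,0,0,3,0,0.45,0,0,0,0,0.45]

```text
time: 9.37
tool_pos: [0.4199, -0.126, 0.0003]
tool_rot: [-0.001, 0.003, 1.0, 0.001]
contact_force: [-0.8, 0.6, 0.1]
gripper_width: 0.45
grasp_force: 0.0
```

```bash
python3 - <<'E'
from h import *
from plant import manip
s=manip.state();print(s["time"],s["tool_pos"],s["gripper_width"],s["contact_force"].round(1),s["ft_torque"].round(2))
g=manip.grab_frame("side");x,y=proj(g,s["tool_pos"]);M=np.float32([[6,0,200-6*x],[0,6,190-6*y]])
o=[cv2.warpAffine(g["image"],M,(288,384),flags=cv2.INTER_CUBIC),manip.grab_frame("wrist")["image"]]
cv2.imwrite("pics/c6.png",cv2.hconcat(o))
E
```

```text
9.3667 [ 4.19856220e-01 -1.25996444e-01  3.35915072e-04] 0.44953575597379847 [-0.8  0.6  0.1] [-0.    0.01 -0.06]
```

View pics/c6.png

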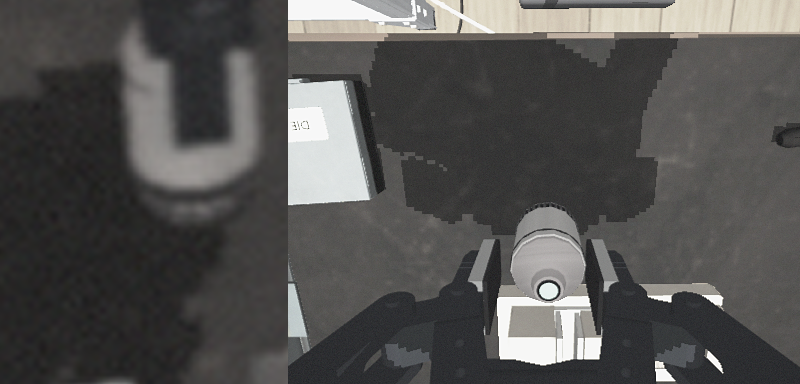

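The objective now stands upright between the pads, with its nose at wrist pixel (260,290). I'll close and wait for full force before lifting.

>>> move_arm:
  increments: [0,0,0,0,0,0,0,0,0,0,0,0,0,0,0,0,0,0,0,0,0,0,0,0,0,0,0,0,0,0]

```text
time: 9.97
tool_pos: [0.4211, -0.1266, 0.002]
tool_rot: [0.0, 0.003, 1.0, -0.0]
contact_force: [-1.4, 1.3, 1.3]
gripper_width: 0.343
grasp_force: 59.2
```

>>> move_arm:
  increments: [0,0,-5,0,0,0,0,-10,0,0,0,0,-20,0,0,0,0,-25,0,0,0,0,-30,0,0,0,0,-30,0,0,0,0,0,0,0,0,0,0,0,0]

```text
time: 10.63
tool_pos: [0.4224, -0.1273, 0.1246]
tool_rot: [0.002, 0.003, 1.0, -0.001]
contact_force: [-0.5, 0.5, -2.0]
gripper_width: 0.344
grasp_force: 59.4
```

>>> move_arm:
  increments: [0,0,0,0.124,0,0,0,0,0.124,0,0,0,0,0.124,0,0,0,0,0.124,0,0,0,0,0.124,0,0,0,0,0.124,0,0,0,0,0.124,0,0,0,0,0.124,0]

```text
time: 11.3
tool_pos: [0.4194, -0.1258, 0.1196]
tool_rot: [-0.002, 0.481, 0.877, -0.0]
contact_force: [0.6, 0.5, -1.5]
gripper_width: 0.342
grasp_force: 59.4
```

>>> move_arm:
  increments: [0,0,0,0.124,0,0,0,0,0.124,0,0,0,0,0.124,0,0,0,0,0.124,0,25,16,0,0,0,25,16,0,0,0,25,16,0,0,0,25,16,0,0,0]

```text
time: 11.97
tool_pos: [0.4759, -0.0205, 0.1197]
tool_rot: [-0.001, 0.68, 0.734, -0.001]
contact_force: [0.7, -0.5, -1.5]
gripper_width: 0.342
grasp_force: 59.5
```

>>> move_arm:
  increments: [25,16,0,0,0,25,16,0,0,0,25,16,0,0,0,25,16,0,0,0,25,16,0,0,0,25,16,0,0,0,0,0,0,0,0,0,0,0,0,0]

```text
time: 12.63
tool_pos: [0.5599, 0.136, 0.1194]
tool_rot: [-0.001, 0.679, 0.735, -0.002]
contact_force: [-0.0, -0.1, -2.9]
gripper_width: 0.345
grasp_force: 59.6
```

```bash
cat > look.py <<'E'
from h import *
from plant import manip
import sys
s=manip.state();p=s["tool_pos"];Rm=q(s["tool_rot"]);print(s["time"],p.round(4),Rm.round(3).tolist(),round(s["gripper_width"],3),round(s["grasp_force"],1),s["contact_force"].round(1))
w=manip.grab_frame("wrist");g=manip.grab_frame("scene");d=manip.grab_frame("side");pickle.dump((s,w,g,d),open(sys.argv[1],"wb"))
E
python3 look.py f7.pkl; python3 - <<'E'
from h import *
s,w,g,d=pickle.load(open("f7.pkl","rb"))
i=w["image"].astype(int);m=((i[...,1]-i[...,2]>10)&(i[...,0]-i[...,2]>6)).astype(np.uint8)
n,l,st,c=cv2.connectedComponentsWithStats(m);print([(c[k].round(1),st[k,4]) for k in range(1,n) if st[k,4]>25])
cv2.imwrite("pics/w7.png",w["image"])
E
```

```text
12.6333 [0.5599 0.136  0.1194] [[-0.079, 0.997, -0.004], [0.997, 0.079, -0.001], [-0.0, -0.004, -1.0]] 0.345 59.6 [-0.  -0.1 -2.9]
[(array([98., 56.]), np.int32(320)), (array([23.1, 98.8]), np.int32(748)), (array([ 92.7, 180.9]), np.int32(144)), (array([251.5, 288.3]), np.int32(233))]
```

```bash
cat >> h.py <<'E'
def floor(f,u,v,s=None,z=.0205,t=14):
    g=cv2.medianBlur(f["image"],3);m=np.zeros((386,514),np.uint8)
    cv2.floodFill(g,m,(int(u),int(v)),0,(t,)*3,(t,)*3,4|(255<<8)|cv2.FLOODFILL_FIXED_RANGE|cv2.FLOODFILL_MASK_ONLY)
    m=cv2.morphologyEx(m[1:-1,1:-1],cv2.MORPH_OPEN,np.ones((5,5),np.uint8));cs=cv2.findContours(m,0,1)[0]
    if not cs:return None
    c=cv2.convexHull(max(cs,key=cv2.contourArea));(a,b),ax,_=cv2.fitEllipse(c);P=np.array([plane(f,*k[0],z,s)[:2] for k in c]);
    (xy,r)=cv2.minEnclosingCircle((P*1000).astype(np.float32));return np.round(plane(f,a,b,z,s)[:2]*1000,1),np.round(xy,1),round(2*r,1)
E
python3 - <<'E'
from h import *
s,w,g,d=pickle.load(open("f7.pkl","rb"))
P=plane(w,251.5,288.3,s["tool_pos"][2]+.061,s);print("lens rel tool",q(s["tool_rot"]).T@(P-s["tool_pos"])*1000)
for c in((.5945,.1965),(.598,.147),(.601,.097),(.605,.046)):
    u,v=proj(w,[*c,.0205],s);print(c,u,v,floor(w,u,v,s) if 0<=u<512 and 0<=v<384 else "")
E
```

```text
lens rel tool [  1.21079095  -0.38760357 -60.99950414]
(0.5945, 0.1965) 305.4621205210432 106.0710460462239 (array([593.2, 201. ]), array([593.2, 200.6]), 38.3)
(0.598, 0.147) 302.34655638869947 169.2019673502197 (array([595.5, 151.6]), array([596. , 151.5]), 41.6)
(0.601, 0.097) 298.8889530375411 226.53128511639954 (array([601.5, 103.2]), array([600.2, 101.3]), 40.5)
(0.605, 0.046) 296.74907122885213 279.4254366059185 (array([534.6, 308.1]), array([576.3, -73.9]), 508.4)
```

View pics/w7.png

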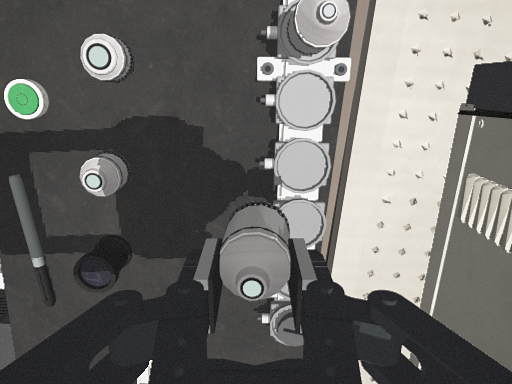

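The view is clear: cup floors at (304,100), (302,165) and (300,222), parked objective at (325,12), A at (98,56), B at (93,180), and C held upright at (251,288). Moving over cup 1 and lowering.

>>> move_arm:
  increments: [20,13,0,0,0,20,13,0,0,0,19,13,0,0,0,0,0,20,0,0,0,0,25,0,0,0,0,25,0,0,0,0,15,0,0,0,0,0,0,0]

```text
time: 13.45
tool_pos: [0.5913, 0.1949, 0.0315]
tool_rot: [-0.003, 0.68, 0.733, -0.004]
contact_force: [-1.2, -0.8, -2.3]
gripper_width: 0.342
grasp_force: 59.7
```

>>> move_arm:
  increments: [0,0,5,0,0,0,0,4,0,0,0,0,2,0,0,0,0,0,0,0,0,0,0,0,0]

```text
time: 13.87
tool_pos: [0.5962, 0.197, 0.0267]
tool_rot: [0.0, 0.679, 0.734, 0.001]
contact_force: [0.8, 0.5, -1.7]
gripper_width: 0.339
grasp_force: 59.7
```

>>> move_arm:
  increments: [0,0,0,0,0,0,0,0,0,0,0,0,0,0,0]

```text
time: 14.12
tool_pos: [0.5958, 0.197, 0.0262]
tool_rot: [0.0, 0.679, 0.734, 0.0]
contact_force: [0.6, 0.6, -2.0]
gripper_width: 0.346
grasp_force: 59.7
```

```bash
python3 look.py f8.pkl; python3 - <<'E'
from h import *
s,w,g,d=pickle.load(open("f8.pkl","rb"))
i=w["image"].astype(int);m=((i[...,1]-i[...,2]>10)&(i[...,0]-i[...,2]>6)).astype(np.uint8)
n,l,st,c=cv2.connectedComponentsWithStats(m);print([(c[k].round(1),st[k,4]) for k in range(1,n) if st[k,4]>25])
E
```

```text
14.1167 [0.5958 0.197  0.0262] [[-0.077, 0.997, 0.001], [0.997, 0.077, 0.0], [0.0, 0.001, -1.0]] 0.346 59.7 [ 0.6  0.6 -2. ]
[(array([247. , 155.8]), np.int32(113)), (array([251.5, 288.2]), np.int32(231))]
```

>>> move_arm:
  increments: [1,-2,2,0,0,0,0,2,0,0,0,0,0,0,0,0,0,0,0,0]

```text
time: 14.6
tool_pos: [0.5935, 0.198, 0.0225]
tool_rot: [-0.0, 0.679, 0.734, 0.0]
contact_force: [-2.1, 0.1, 4.9]
gripper_width: 0.345
grasp_force: 60.1
```

>>> move_arm:
  increments: [0,0,1,0,0,0,0,0,0,0]

```text
time: 14.77
tool_pos: [0.5936, 0.1981, 0.0224]
tool_rot: [-0.0, 0.679, 0.734, -0.0]
contact_force: [-3.4, -1.0, 8.8]
gripper_width: 0.346
grasp_force: 60.8
```

C is seated: contact at TCP z 0.0225, with the force rising. Releasing it and going for D. The pad ends are about 30 mm behind the TCP, so I'll grasp lower.

>>> move_arm:
  increments: [0,0,-1,0,0.5,0,0,0,0,0.6,0,0,0,0,0.6,0,0,0,0,0.6,0,0,-15,0,0.6,0,0,-25,0,0.6,0,0,-30,0,0.6,0,0,-30,0,0.6]

```text
time: 15.43
tool_pos: [0.5926, 0.1975, 0.1215]
tool_rot: [-0.001, 0.679, 0.734, -0.001]
contact_force: [1.1, 0.2, 0.9]
gripper_width: 0.6
grasp_force: 0.0
```

>>> move_arm:
  increments: [-26,-2,0,0,0.6,-26,-2,0,0,0.6,-26,-2,0,0,0.6,-26,-2,0,0,0.6,-26,-2,0,0,0.6,-26,-2,0,0,0.6,-26,-2,0,0,0.6,-26,-2,0,0,0.6]

```text
time: 16.1
tool_pos: [0.5932, -0.0121, 0.1214]
tool_rot: [-0.0, 0.679, 0.734, -0.0]
contact_force: [0.4, -0.1, -0.1]
gripper_width: 0.6
grasp_force: 0.0
```

>>> move_arm:
  increments: [-26,-2,0,0,0.6,-26,-2,0,0,0.6,-26,-2,0,0,0.6,-26,-2,0,0,0.6,-26,-2,0,0,0.6,-26,-2,0,0,0.6,0,0,0,0,0.6,0,0,0,0,0.6]

```text
time: 16.77
tool_pos: [0.5933, -0.1683, 0.1213]
tool_rot: [-0.0, 0.68, 0.733, 0.0]
contact_force: [-0.3, 0.2, -0.1]
gripper_width: 0.601
grasp_force: 0.0
```

```bash
python3 look.py f9.pkl; cat > teal.py <<'E'
from h import *
import sys
s,w,g,d=pickle.load(open(sys.argv[1],"rb"));z=float(sys.argv[2]);p=s["tool_pos"]
i=w["image"].astype(int);m=((i[...,1]-i[...,2]>8)&(i[...,0]-i[...,2]>4)).astype(np.uint8);m=cv2.morphologyEx(m,cv2.MORPH_CLOSE,np.ones((3,3),np.uint8))
n,l,st,c=cv2.connectedComponentsWithStats(m)
for k in range(1,n):
    if st[k,4]>25:
        P=plane(w,*c[k],z,s);print(c[k].round(1),st[k,4],P.round(4),"tool mm",(q(s["tool_rot"]).T@(P-p)*1000).round(1))
E
python3 teal.py f9.pkl .052; python3 - <<'E'
from h import *
s,w,g,d=pickle.load(open("f9.pkl","rb"))
# C in cup1: expected lens/base projections vs image patch
for n,f,(a,b) in(("scene",g,(195,130)),("side",d,(262,170))):
    c=(.5936,.199);print(n,proj(f,[*c,.0825]),proj(f,[*c,.0205]))
print(tri(ray(w,*proj(w,[.5933,-.1685,.052],s),s),ray(g,372,202.3)))
a=[cv2.resize(f["image"][y-40:y+40,x-50:x+50],(400,320),interpolation=cv2.INTER_CUBIC) for f,x,y in((g,225,140),(d,268,165))]
cv2.imwrite("pics/c9.png",cv2.vconcat([cv2.hconcat(a)]))
E
```

```text
16.7667 [ 0.5933 -0.1683  0.1213] [[-0.075, 0.997, -0.0], [0.997, 0.075, 0.0], [0.0, -0.0, -1.0]] 0.601 0.0 [-0.3  0.2 -0.1]
[253.6 192.2] 105 [ 0.5934 -0.1705  0.052 ] tool mm [-2.2 -0.1 69.3]
[ 21.5 262.6] 46 [ 0.4158 -0.2416  0.052 ] tool mm [ -59.9 -182.4   69.4]
[101.8 266.7] 168 [ 0.4785 -0.2407  0.052 ] tool mm [ -63.6 -119.8   69.3]
[202.4 273.2] 59 [ 0.5578 -0.2406  0.052 ] tool mm [-69.5 -40.8  69.3]
[276.2 277.8] 200 [ 0.6165 -0.2405  0.052 ] tool mm [-73.7  17.8  69.3]
[ 74.7 288. ] 60 [ 0.4557 -0.2616  0.052 ] tool mm [ -82.7 -144.2   69.3]
[ 97.5 290.1] 118 [ 0.4738 -0.2622  0.052 ] tool mm [ -84.8 -126.1   69.3]
[198.1 297.5] 32 [ 0.5549 -0.2632  0.052 ] tool mm [-91.7 -45.3  69.3]
[275.6 300.9] 182 [ 0.618  -0.2617  0.052 ] tool mm [-95.   17.7  69.3]
scene [214.70130015 127.52645878] [217.08600814 147.02026725]
side [263.21018123 145.72950445] [262.74223466 172.42500309]
(array([ 0.59330973, -0.16847854,  0.05216323]), [np.float64(2.9859624674714072e-05), np.float64(2.9859624674773443e-05)])
```

D's lens is 2 mm off along tool x. Correcting and descending.

>>> move_arm:
  increments: [-2,0,30,0,0.6,0,0,30,0,0.6,0,0,30,0,0.6,0,0,20,0,0.6,0,0,10,0,0.6,0,0,5,0,0.6,0,0,5,0,0.6,0,0,0,0,0.6]

```text
time: 17.58
tool_pos: [0.5942, -0.1691, -0.0078]
tool_rot: [0.0, 0.679, 0.734, 0.0]
contact_force: [0.4, -0.2, 0.6]
gripper_width: 0.602
grasp_force: 0.0
```

>>> move_arm:
  increments: [0,0,0,0,0,0,0,0,0,0,0,0,0,0,0,0,0,0,0,0,0,0,0,0,0,0,0,0,0,0]

```text
time: 18.08
tool_pos: [0.5951, -0.1699, -0.0062]
tool_rot: [0.002, 0.679, 0.734, 0.001]
contact_force: [-1.1, 0.5, 6.0]
gripper_width: 0.344
grasp_force: 59.4
```

>>> move_arm:
  increments: [0,0,-5,0,0,0,0,-10,0,0,0,0,-20,0,0,0,0,-30,0,0,0,0,-35,0,0,26,2,0,0,0,26,2,0,0,0,26,2,0,0,0]

```text
time: 18.75
tool_pos: [0.5941, -0.0907, 0.0935]
tool_rot: [0.001, 0.68, 0.733, 0.001]
contact_force: [0.6, 0.6, -2.4]
gripper_width: 0.348
grasp_force: 59.5
```

>>> move_arm:
  increments: [26,2,0,0,0,26,2,0,0,0,26,2,0,0,0,26,2,0,0,0,26,2,0,0,0,26,2,0,0,0,26,2,0,0,0,26,2,0,0,0]

```text
time: 19.42
tool_pos: [0.5932, 0.1188, 0.0921]
tool_rot: [0.0, 0.679, 0.734, 0.0]
contact_force: [0.5, -0.4, -1.2]
gripper_width: 0.344
grasp_force: 59.5
```

>>> move_arm:
  increments: [26,2,0,0,0,6,2,0,0,0,0,0,0,0,0,0,0,0,0,0]

```text
time: 19.75
tool_pos: [0.595, 0.1495, 0.0918]
tool_rot: [0.0, 0.679, 0.734, -0.0]
contact_force: [-0.8, 0.2, -1.1]
gripper_width: 0.345
grasp_force: 59.4
```

```bash
python3 look.py f10.pkl; python3 teal.py f10.pkl .143;echo; python3 teal.py f10.pkl .0825; python3 - <<'E'
from h import *
s,w,g,d=pickle.load(open("f10.pkl","rb"))
for c in((.597,.15),(.6,.1),(.6035,.05)):
    for n,f,ss in(("w",w,s),("scene",g,None),("side",d,None)):
        u,v=proj(f,[*c,.0205],ss)
        if 0<=u<512 and 0<=v<384:print(c,n,u.round(),v.round(),floor(f,u,v,ss))
E
```

```text
19.75 [0.595  0.1495 0.0918] [[-0.078, 0.997, -0.0], [0.997, 0.078, -0.001], [-0.001, -0.0, -1.0]] 0.345 59.4 [-0.8  0.2 -1.1]
[24.3 70.9] 398 [0.5131 0.2216 0.143 ] tool mm [ 78.3 -76.  -51.2]
[263.2 133.2] 140 [0.5944 0.2071 0.143 ] tool mm [ 57.4   3.9 -51.2]
[ 23.8 207.1] 170 [0.5071 0.1727 0.143 ] tool mm [ 29.9 -85.8 -51.2]
[255.5 289.3] 351 [0.5966 0.144  0.143 ] tool mm [ -5.6   1.1 -51.2]

[24.3 70.9] 398 [0.475  0.2207 0.0825] tool mm [  80.3 -114.2    9.3]
[263.2 133.2] 140 [0.5965 0.1989 0.0825] tool mm [49.2  5.3  9.3]
[ 23.8 207.1] 170 [0.466  0.1475 0.0825] tool mm [   8.  -128.8    9.3]
[255.5 289.3] 351 [0.5997 0.1047 0.0825] tool mm [-45.    1.2   9.3]
(0.597, 0.15) w 256.0 188.0 (array([596.8, 148.9]), array([597. , 149.9]), 38.2)
(0.597, 0.15) scene 236.0 154.0 NoneTraceback (most recent call last):
  File "<stdin>", line 6, in <module>
  File "h.py", line 24, in floor
    c=cv2.convexHull(max(cs,key=cv2.contourArea));(a,b),ax,_=cv2.fitEllipse(c);P=np.array([plane(f,*k[0],z,s)[:2] for k in c]);
                                                             ~~~~~~~~~~~~~~^^^
cv2.error: OpenCV(4.12.0) /io/opencv/modules/imgproc/src/shapedescr.cpp:361: error: (-201:Incorrect size of input array) There should be at least 5 points to fit the ellipse in function 'fitEllipseNoDirect'
```

C's lens reads (0.5965, 0.199) at its seated height, as it should. D is over cup 2 (0.597, 0.1495). Lowering.

>>> move_arm:
  increments: [0,2,15,0,0,0,0,25,0,0,0,0,20,0,0,0,0,8,0,0,0,0,4,0,0,0,0,2,0,0,0,0,0,0,0,0,0,0,0,0]

```text
time: 20.57
tool_pos: [0.5983, 0.1499, 0.019]
tool_rot: [0.001, 0.679, 0.734, 0.001]
contact_force: [0.7, 0.8, -0.5]
gripper_width: 0.341
grasp_force: 59.5
```

>>> move_arm:
  increments: [0,0,2,0,0,0,0,0,0,0,0,0,0,0,0]

```text
time: 20.82
tool_pos: [0.5975, 0.15, 0.0163]
tool_rot: [0.0, 0.679, 0.734, 0.0]
contact_force: [0.1, 0.3, -1.0]
gripper_width: 0.341
grasp_force: 59.5
```

>>> move_arm:
  increments: [0,0,2,0,0,0,0,0,0,0,0,0,0,0,0]

```text
time: 21.07
tool_pos: [0.5977, 0.15, 0.0143]
tool_rot: [0.0, 0.679, 0.734, 0.001]
contact_force: [0.0, 0.5, -0.0]
gripper_width: 0.347
grasp_force: 59.6
```

>>> move_arm:
  increments: [0,0,1,0,0,0,0,0,0,0,0,0,0,0,0.5,0,0,0,0,0.6,0,0,0,0,0.6,0,0,-15,0,0.6,0,0,-30,0,0.6,0,0,-40,0,0.6]

```text
time: 21.73
tool_pos: [0.5937, 0.1494, 0.0939]
tool_rot: [-0.003, 0.679, 0.734, -0.003]
contact_force: [0.7, 1.1, -0.1]
gripper_width: 0.598
grasp_force: 0.0
```

>>> move_arm:
  increments: [-1,-27,0,0,0.6,-1,-27,0,0,0.6,-1,-27,0,0,0.6,-1,-27,0,0,0.6,-1,-27,0,0,0.6,-1,-25,0,0,0.6,0,0,0,0,0.6,0,0,0,0,0.6]

```text
time: 22.4
tool_pos: [0.4372, 0.1316, 0.0973]
tool_rot: [0.0, 0.679, 0.734, 0.0]
contact_force: [0.3, 0.5, -0.3]
gripper_width: 0.605
grasp_force: 0.0
```

```bash
python3 look.py f11.pkl; python3 teal.py f11.pkl .042;
```

```text
22.4 [0.4372 0.1316 0.0973] [[-0.077, 0.997, 0.0], [0.997, 0.077, -0.0], [-0.0, 0.0, -1.0]] 0.605 0.0 [ 0.3  0.5 -0.3]
[170.3 107.3] 864 [0.3792 0.1869 0.042 ] tool mm [ 59.6 -53.5  55.3]
[255.6 196.8] 180 [0.4386 0.1306 0.042 ] tool mm [-1.2  1.4 55.3]
```

>>> move_arm:
  increments: [-1,1,30,0,0.6,0,0,30,0,0.6,0,0,25,0,0.6,0,0,14,0,0.6,0,0,6,0,0.6,0,0,4,0,0.6,0,0,3,0,0.6,0,0,0,0,0.6]

```text
time: 23.22
tool_pos: [0.4401, 0.1308, -0.0138]
tool_rot: [0.0, 0.679, 0.734, 0.0]
contact_force: [-0.1, -1.0, 0.9]
gripper_width: 0.6
grasp_force: 0.0
```

>>> move_arm:
  increments: [0,0,0,0,0,0,0,0,0,0,0,0,0,0,0,0,0,0,0,0,0,0,0,0,0,0,0,0,0,0]

```text
time: 23.72
tool_pos: [0.4404, 0.1309, -0.0128]
tool_rot: [0.001, 0.679, 0.734, 0.001]
contact_force: [-1.1, -0.2, 6.1]
gripper_width: 0.343
grasp_force: 59.3
```

>>> move_arm:
  increments: [0,0,-5,0,0,0,0,-10,0,0,0,0,-20,0,0,0,0,-30,0,0,0,0,-35,0,0,-7,26,0,0,0,-7,26,0,0,0,-7,26,0,0,0]

```text
time: 24.38
tool_pos: [0.5201, 0.1158, 0.088]
tool_rot: [0.001, 0.679, 0.734, 0.001]
contact_force: [0.1, -0.8, -0.3]
gripper_width: 0.346
grasp_force: 59.5
```

>>> move_arm:
  increments: [-7,26,0,0,0,-7,26,0,0,0,-7,26,0,0,0,-2,1,0,0,0,0,0,0,0,0,0,0,0,0,0]

```text
time: 24.88
tool_pos: [0.5982, 0.099, 0.0855]
tool_rot: [-0.001, 0.679, 0.734, -0.0]
contact_force: [-0.5, -0.2, -0.6]
gripper_width: 0.342
grasp_force: 59.6
```

```bash
python3 look.py f12.pkl; python3 teal.py f12.pkl .143;echo; python3 teal.py f12.pkl .0725; python3 - <<'E'
from h import *
s,w,g,d=pickle.load(open("f12.pkl","rb"))
u,v=proj(w,[.6,.0995,.0205],s);print(u,v,floor(w,u,v,s))
E
```

```text
24.8833 [0.5982 0.099  0.0855] [[-0.077, 0.997, -0.001], [0.997, 0.077, 0.0], [0.0, -0.001, -1.0]] 0.342 59.6 [-0.5 -0.2 -0.6]
[260.  130.6] 194 [0.5964 0.1581 0.143 ] tool mm [ 59.1   2.7 -57.5]
[254.8 281.9] 489 [0.599  0.1007 0.143 ] tool mm [  1.7   0.8 -57.5]

[260.  130.6] 194 [0.598  0.1492 0.0725] tool mm [50.1  3.7 13. ]
[254.8 281.9] 489 [0.6022 0.0569 0.0725] tool mm [-42.2   0.8  13. ]
256.354637462426 190.56463972704188 (array([599.1,  98.2]), array([598.6,  99.2]), 42.0)
```

D is seated at (0.598, 0.149). Lowering B into cup 3.

>>> move_arm:
  increments: [0,1,15,0,0,0,0,25,0,0,0,0,20,0,0,0,0,8,0,0,0,0,4,0,0,0,0,2,0,0,0,0,0,0,0,0,0,0,0,0]

```text
time: 25.7
tool_pos: [0.6011, 0.0991, 0.0132]
tool_rot: [0.001, 0.679, 0.734, 0.001]
contact_force: [1.2, 0.2, -1.3]
gripper_width: 0.343
grasp_force: 59.6
```

>>> move_arm:
  increments: [0,0,2,0,0,0,0,1,0,0,0,0,0,0,0,0,0,0,0,0]

```text
time: 26.03
tool_pos: [0.6002, 0.099, 0.0089]
tool_rot: [0.0, 0.679, 0.734, 0.0]
contact_force: [-0.4, -0.2, -0.7]
gripper_width: 0.343
grasp_force: 59.6
```

>>> move_arm:
  increments: [0,0,1,0,0,0,0,0,0,0,0,0,0,0,0]

```text
time: 26.28
tool_pos: [0.6002, 0.099, 0.0078]
tool_rot: [0.0, 0.679, 0.734, 0.0]
contact_force: [0.5, -0.3, -0.1]
gripper_width: 0.341
grasp_force: 59.7
```

>>> move_arm:
  increments: [0,0,1,0,0,0,0,0,0,0,0,0,0,0,0.5,0,0,0,0,0.6,0,0,0,0,0.6,0,0,-15,0,0.6,0,0,-30,0,0.6,0,0,-40,0,0.6]

```text
time: 26.95
tool_pos: [0.5967, 0.0988, 0.0882]
tool_rot: [-0.003, 0.679, 0.734, -0.003]
contact_force: [1.8, 0.3, -0.1]
gripper_width: 0.597
grasp_force: 0.0
```

>>> move_arm:
  increments: [22,-24,0,0,0.6,22,-24,0,0,0.6,22,-24,0,0,0.6,22,-24,0,0,0.6,22,-24,0,0,0.6,24,-25,0,0,0.6,0,0,0,0,0.6,0,0,0,0,0.6]

```text
time: 27.62
tool_pos: [0.444, 0.2223, 0.0915]
tool_rot: [0.0, 0.678, 0.735, 0.0]
contact_force: [0.5, -0.5, 0.9]
gripper_width: 0.599
grasp_force: 0.0
```

```bash
python3 look.py f13.pkl; python3 teal.py f13.pkl .032
```

```text
27.6167 [0.444  0.2223 0.0915] [[-0.08, 0.997, 0.0], [0.997, 0.08, -0.0], [-0.0, 0.0, -1.0]] 0.599 0.0 [ 0.5 -0.5  0.9]
[252.7 197. ] 74 [0.4436 0.2196 0.032 ] tool mm [-2.6 -0.7 59.5]
[159.3 222.9] 665 [0.3775 0.1945 0.032 ] tool mm [-22.4 -68.5  59.5]
[505.1 275.9] 57 [0.6403 0.1715 0.032 ] tool mm [-66.2 191.6  59.5]
```

>>> move_arm:
  increments: [-2,-1,30,0,0.6,0,0,30,0,0.6,0,0,22,0,0.6,0,0,12,0,0.6,0,0,6,0,0.6,0,0,4,0,0.6,0,0,4,0,0.6,0,0,0,0,0.6]

```text
time: 28.43
tool_pos: [0.4452, 0.2194, -0.0158]
tool_rot: [0.0, 0.679, 0.734, 0.0]
contact_force: [-0.7, 0.0, -0.1]
gripper_width: 0.598
grasp_force: 0.0
```

>>> move_arm:
  increments: [0,0,3,0,0.6,0,0,0,0,0.6,0,0,0,0,0.6]

```text
time: 28.68
tool_pos: [0.4448, 0.2196, -0.0187]
tool_rot: [0.0, 0.679, 0.734, 0.0]
contact_force: [-0.3, -0.3, 0.1]
gripper_width: 0.601
grasp_force: 0.0
```

>>> move_arm:
  increments: [0,0,0,0,0,0,0,0,0,0,0,0,0,0,0,0,0,0,0,0,0,0,0,0,0,0,0,0,0,0]

```text
time: 29.18
tool_pos: [0.4449, 0.2196, -0.0185]
tool_rot: [0.0, 0.679, 0.734, 0.0]
contact_force: [-2.3, -0.1, 5.3]
gripper_width: 0.347
grasp_force: 59.4
```

>>> move_arm:
  increments: [0,0,-5,0,0,0,0,-10,0,0,0,0,-20,0,0,0,0,-30,0,0,0,0,-40,0,0,-26,21,0,0,0,-26,21,0,0,0,-26,21,0,0,0]

```text
time: 29.85
tool_pos: [0.5144, 0.146, 0.0877]
tool_rot: [0.001, 0.679, 0.734, 0.001]
contact_force: [0.7, 0.5, -1.2]
gripper_width: 0.343
grasp_force: 59.5
```

>>> move_arm:
  increments: [-26,21,0,0,0,-26,21,0,0,0,-26,21,0,0,0,-26,18,0,0,0,0,0,0,0,0,0,0,0,0,0]

```text
time: 30.35
tool_pos: [0.6023, 0.0478, 0.0858]
tool_rot: [-0.0, 0.68, 0.733, -0.0]
contact_force: [-0.2, -0.3, -1.0]
gripper_width: 0.344
grasp_force: 59.5
```

```bash
python3 look.py f14.pkl; python3 teal.py f14.pkl .137;echo; python3 teal.py f14.pkl .0625; python3 - <<'E'
from h import *
s,w,g,d=pickle.load(open("f14.pkl","rb"))
u,v=proj(w,[.603,.049,.0205],s);print(u,v,floor(w,u,v,s))
E
```

```text
30.35 [0.6023 0.0478 0.0858] [[-0.074, 0.997, -0.0], [0.997, 0.074, 0.0], [0.0, -0.0, -1.0]] 0.344 59.5 [-0.2 -0.3 -1. ]
[257.4 125.9] 271 [0.5997 0.1077 0.137 ] tool mm [ 60.    1.8 -51.1]
[254.7 274.5] 840 [0.603 0.049 0.137] tool mm [  1.2   0.8 -51.2]

[257.4 125.9] 271 [0.6008 0.0992 0.0625] tool mm [51.4  2.3 23.4]
[254.7 274.5] 840 [0.6062 0.0047 0.0625] tool mm [-43.3   0.7  23.3]
254.768271855856 189.4447939740478 (array([601.6,  47.5]), array([602.3,  51. ]), 42.8)
```

B is seated at (0.601, 0.099), and A is over cup 4. Lowering.

>>> move_arm:
  increments: [0,0,15,0,0,0,0,25,0,0,0,0,25,0,0,0,0,8,0,0,0,0,4,0,0,0,0,2,0,0,0,0,0,0,0,0,0,0,0,0]

```text
time: 31.17
tool_pos: [0.6031, 0.0492, 0.0084]
tool_rot: [0.001, 0.679, 0.734, 0.001]
contact_force: [0.3, 0.9, -0.6]
gripper_width: 0.348
grasp_force: 59.6
```

>>> move_arm:
  increments: [0,0,2,0,0,0,0,1,0,0,0,0,0,0,0,0,0,0,0,0]

```text
time: 31.5
tool_pos: [0.602, 0.0489, 0.004]
tool_rot: [0.0, 0.679, 0.734, 0.0]
contact_force: [0.9, 0.2, -1.0]
gripper_width: 0.343
grasp_force: 59.6
```

>>> move_arm:
  increments: [0,0,1,0,0,0,0,0,0,0,0,0,0,0,0]

```text
time: 31.75
tool_pos: [0.6018, 0.049, 0.0026]
tool_rot: [-0.0, 0.679, 0.734, -0.0]
contact_force: [-0.2, -0.5, -0.3]
gripper_width: 0.341
grasp_force: 59.6
```

>>> move_arm:
  increments: [0,0,1,0,0,0,0,0,0,0,0,0,0,0,0.5,0,0,0,0,0.6,0,0,0,0,0.6,0,0,-15,0,0.6,0,0,-30,0,0.6,0,0,-40,0,0.6]

```text
time: 32.42
tool_pos: [0.5987, 0.0491, 0.0835]
tool_rot: [-0.003, 0.679, 0.734, -0.003]
contact_force: [0.5, 0.5, -0.1]
gripper_width: 0.6
grasp_force: 0.0
```

>>> move_arm:
  increments: [0,0,-30,0,0.6,0,0,-30,0,0.6,0,0,-30,0,0.6,0,-20,-20,0,0.6,0,-20,0,0,0.6,0,-20,0,0,0.6,0,0,0,0,0.6,0,0,0,0,0.6]

```text
time: 33.08
tool_pos: [0.5417, 0.0444, 0.1969]
tool_rot: [0.0, 0.679, 0.734, 0.0]
contact_force: [0.8, 0.2, 0.5]
gripper_width: 0.6
grasp_force: 0.0
```

```bash
python3 look.py f15.pkl; for z in .0525 .0625 .0725 .0825;do echo $z; python3 teal.py f15.pkl $z|grep -E '\[0.(59|60)';done; python3 - <<'E'
from h import *
s,w,g,d=pickle.load(open("f15.pkl","rb"))
a=[cv2.resize(f["image"][y-50:y+50,x-66:x+66],(528,400),interpolation=cv2.INTER_CUBIC)[:,60:460] for f,x,y in((g,240,150),(d,270,175))]
cv2.imwrite("pics/fin.png",cv2.hconcat(a))
E
```

```text
33.0833 [0.5417 0.0444 0.1969] [[-0.077, 0.997, 0.001], [0.997, 0.077, -0.0], [-0.0, 0.001, -1.0]] 0.6 0.0 [0.8 0.2 0.5]
.0525
[319.  165.5] 170 [0.6029 0.0495 0.0525] tool mm [  0.4  61.2 144.4]
.0625
[319.  165.5] 170 [0.6008 0.0517 0.0625] tool mm [  2.7  59.3 134.4]
.0725
[319.  165.5] 170 [0.5987 0.0538 0.0725] tool mm [  5.1  57.4 124.4]
.0825
[319.  165.5] 170 [0.5966 0.056  0.0825] tool mm [  7.4  55.5 114.4]
```

View pics/fin.png

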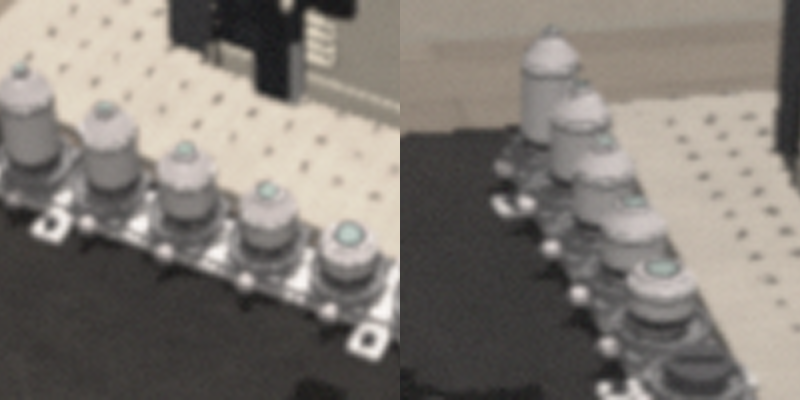

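Both final views show five upright objectives falling steadily in length from the parked one at (27,120) to the shortest at (348,255), next to the plug. The gripper is clear, so I'm handing in.

```bash
python3 -c "
from plant import manip
print(manip.job_done())"
```

```text
the job is handed in; nothing more can be done
None
```

The job is handed in: all four objectives stand upright and seated in the cups, 62, 52, 42 then 32 mm from the parked one to the plug; my first grasp of the 62 slipped onto its nose but was set down and regripped, and the loupe and parked objective were left alone.

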